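Put the returned games back on their trays

TASK

Put the returned games away by kind. Stack the three rectangular game boxes in the middle of the empty tray, lids up, the large one at the bottom, then the medium, then the small on top, each centred on the one below with its long side running the same way as the tray's long side; and stand the small round tin upright on the centre of the big tin on the other tray (before, between or after the boxes). Leave the big tin, the pawn, the mug and the pencil pot where they stand.

Things in the scene. Friction and masses are not known exactly. Their poses are not given: they have to be found in the camera images.
- box_large_center (a point): the large rectangular game box: closed card box with a plain blue lid, paper label on top, loose, lying lid up on the table; 110 mm long (its x axis), 64 mm wide (its y axis), 44 mm high. This point is its centre, 22 mm above its underside; z up
- box_medium_center (a point): the medium rectangular game box: closed card box with a plain blue lid, paper label on top, loose, lying lid up on the table; 90 mm long (its x axis), 55 mm wide (its y axis), 44 mm high. This point is its centre, 22 mm above its underside; z up
- box_small_center (a point): the small rectangular game box: closed card box with a plain blue lid, paper label on top, loose, lying lid up on the table; 70 mm long (its x axis), 46 mm wide (its y axis), 44 mm high. This point is its centre, 22 mm above its underside; z up
- tin_small_center (a point): small round metal game tin, loose, standing upright on the table, 58 mm across, 44 mm high. This point is its centre, 22 mm above its underside; z up
- tin_big: big round metal game tin, 88 mm across, 60 mm high, about 0.7 kg, not fastened, standing on the tin tray. Its origin is the centre of its underside; its flat top is 60 mm above that
- tray_boxes: the empty tray, for the boxes: shallow light-wood tray fixed to the table, 190 mm long (x axis) by 165 mm wide (y axis), inner floor 8 mm above its underside, rim 13 mm high and 6 mm thick. Its origin is the centre of its underside, at table height
- tray_tins: the other tray, alike, with the big tin standing on it: shallow light-wood tray fixed to the table, 190 mm long (x axis) by 165 mm wide (y axis), inner floor 8 mm above its underside, rim 13 mm high and 6 mm thick. Its origin is the centre of its underside, at table height
- pawn: bystander: dark wooden pawn, loose, 34 mm across the foot, 60 mm high; origin at the centre of its underside
- mug: bystander: white mug, loose, 80 mm across, 90 mm high, handle on its +y side; origin at the centre of its underside
- pencil_pot: bystander: green glass pot with pencils, loose, 68 mm across, 85 mm high, pencils up to about 140 mm; origin at the centre of its underside

How it is judged:
On the way, in this order (a step that is already met when the one before it is completed fails the run):
1. The large box lies in the middle of the empty tray, let go (horizontal distance between box_large_center and tray_boxes below 0.015 m and z of box_large_center in the frame of tray_boxes between 0.026 and 0.034 m and angle between box_large_center's own z axis and vertical below 0.1 rad and angle between the x axis of box_large_center and the x axis of tray_boxes, either way round below 0.26 rad and contact force between the fingers and box_large below 0.05 N and linear speed of box_large below 0.02 m/s and angular speed of box_large below 0.2 rad/s), for 0.2 s.
2. The medium box lies squarely on the large box, let go (horizontal distance between box_medium_center and box_large_center below 0.012 m and z of box_medium_center in the frame of box_large_center between 0.04 and 0.048 m and angle between box_medium_center's own z axis and vertical below 0.1 rad and angle between the x axis of box_medium_center and the x axis of box_large_center, either way round below 0.26 rad and contact force between the fingers and box_medium below 0.05 N and linear speed of box_medium below 0.02 m/s and angular speed of box_medium below 0.2 rad/s), for 0.2 s.
3. The small box lies squarely on the medium box, let go (horizontal distance between box_small_center and box_medium_center below 0.012 m and z of box_small_center in the frame of box_medium_center between 0.04 and 0.048 m and angle between box_small_center's own z axis and vertical below 0.1 rad and angle between the x axis of box_small_center and the x axis of box_medium_center, either way round below 0.26 rad and contact force between the fingers and box_small below 0.05 N and linear speed of box_small below 0.02 m/s and angular speed of box_small below 0.2 rad/s), for 0.2 s.
At the end, for the whole second after the job is handed in: Large box lid up on the empty tray, centre within 15 mm; medium on large and small on medium, centres within 12 mm; long sides within 15 degrees of what is below; small tin upright on the big tin, centres within 12 mm; all let go and at rest (horizontal distance between box_large_center and tray_boxes below 0.015 m and z of box_large_center in the frame of tray_boxes between 0.026 and 0.034 m and angle between each of box_large_center, box_medium_center, box_small_center, tin_small_center's own z axis and vertical below 0.1 rad and angle between the x axis of box_large_center and the x axis of tray_boxes, either way round below 0.26 rad and horizontal distance between box_medium_center and box_large_center below 0.012 m and z of box_medium_center in the frame of box_large_center between 0.04 and 0.048 m and angle between the x axis of box_medium_center and the x axis of box_large_center, either way round below 0.26 rad and horizontal distance between box_small_center and box_medium_center below 0.012 m and z of box_small_center in the frame of box_medium_center between 0.04 and 0.048 m and angle between the x axis of box_small_center and the x axis of box_medium_center, either way round below 0.26 rad and horizontal distance between tin_small_center and tin_big below 0.012 m and z of tin_small_center in the frame of tin_big between 0.078 and 0.086 m and linear speed of each of box_large, box_medium, box_small, tin_small below 0.02 m/s and angular speed of each of box_large, box_medium, box_small, tin_small below 0.2 rad/s); the robot touches nothing.
It fails at once if the pawn is shifted by more than 25 mm or tipped over (distance of pawn from where it was at the start of the episode above 0.025 m or angle between pawn's own z axis and vertical above 0.35 rad).
It fails at once if the mug is shifted by more than 25 mm or tipped over (distance of mug from where it was at the start of the episode above 0.025 m or angle between mug's own z axis and vertical above 0.35 rad).
It fails at once if the pencil pot is shifted by more than 25 mm or tipped over (distance of pencil_pot from where it was at the start of the episode above 0.025 m or angle between pencil_pot's own z axis and vertical above 0.35 rad).
It fails at once if the big tin is shifted by more than 25 mm or tipped over (distance of tin_big from where it was at the start of the episode above 0.025 m or angle between tin_big's own z axis and vertical above 0.35 rad).
It also fails if it takes over 120 s, if anything falls off the work surface, if the arm or the gripper's body presses on something with over 40 N, if the wrist force passes 120 N, or if a joint passes its speed limit or range.

ROBOT

A 6-joint arm with a two-finger parallel gripper is mounted at the origin on the work surface. World frame = base frame: x ahead of the robot, y to its left, z up, the work surface at z = 0. Lengths are in m, angles in rad, forces in N, time in s.
With the tool pointing down it reaches from about 0.325 to 0.9 m from the base axis. Payload 6.1 kg.
Tool frame: the origin (TCP) lies midway between the tips of the shut fingers; the grasp point (between the pads) lies 19 mm behind it; z points along the fingers, y is the line along which they close (so a half turn about z gives the same grasp; the last joint's range is limited). The gripper opens to 85 mm and grips with 20 to 120 N. Pads are 22 mm wide; open, the fingers measure 114 mm over their backs; the gripper's body (76 mm by 85 mm) begins 54 mm behind the grasp point. The pads swing forward as they close: fully open they stand 13 mm farther back than shut.
Start: joints at [1.162, 0.22, 1.526, -0, 1.395, -0.126], TCP at [0.174, 0.6, 0.231] pointing down, gripper open.
Joint ranges: [-2.98, 2.98], [-0.91, 2.08], [0.09, 2.57], [-1.24, 4.39], [0.2, 2.65], [-2.68, 2.68]. Speed limits (rad/s): [2.57, 2.57, 3.01, 3.14, 3.14, 3.14].

INTERFACE

Orientations are given as [roll, pitch, yaw] about the fixed x, y, z axes, in that order (R = Rz(yaw) Ry(pitch) Rx(roll)).
In Python, from plant import movep, move_l, set_joints, gripper_to, hold, inverse_kinematics, observe, get_image, get_calibration, Unreachable, job_done gives the robot as it stands. Calls block until the motion is done:
- movep(position, orientation): joint-space move of the TCP to a pose.
- move_l(position, feed=0.15, rotation=None, max_force=None): straight line of the TCP; rotation=None keeps the orientation; feed is the mean speed in m/s. With max_force (N) it stops when the force on the tool has changed by that much, and returns True; else False.
- set_joints(angles): joint-space move.
- gripper_to(opening, f_grip=None): finger opening in m; f_grip is the grip in N (None keeps the last); returns when the fingers have stopped.
- hold(seconds).
- inverse_kinematics(position, orientation): joint angles nearest the present ones, or None.
- observe(): the state.
- get_image(name): name is "scene" or "top" or "wrist"; returns (picture, depth): 400x640x3 uint8, red, green, blue; 400x640 float32, m along the optical axis (not along the pixel's ray), 0 where there is no reading.
- get_calibration(name): a dict with "intrinsics" (3x3 intrinsics, pixels), "world_from_camera" (4x4, takes a point from camera to world coordinates). Camera axes: x right, y down, z forward; pixel columns grow to the right and rows downward; lengths in m; the calibration is good to about 2 mm. A picture is of the moment at which its call begins: read the wrist's pose just before it. get_calibration takes no time and is no camera call; for the wrist camera it gives the pose at the moment of the call.
A pose or a line that the arm cannot do raises Unreachable and nothing moves.
- job_done(): hands the job in; it is judged then, once.
The state is a dict: "time_s": time; "q": joint angles; "joint_velocities": joint speeds; "joint_torque": joint torques, N m; "eef_pos": TCP position; "tcp_rot": TCP orientation; "ft_force": force on the tool from outside, world axes, zero at the start; "torque": the same for the moment, N m; "opening": finger opening in m; "grasp_force": force on a finger pad.
Only numpy, scipy, OpenCV 4.12 (cv2) and the standard library are available. Lean on these libraries where they do the work, as an engineer would, in place of code of your own. Each camera call takes 0.05 s, during which the arm holds its last target. There are 200 camera calls.

## Working session

There is one attempt and no reset: what is moved stays moved. The work goes in short steps, each a Python script; the robot and the scene stay as the last script left them, time stands still between calls to the robot, and variables do not carry over. Pictures are saved under pics/ and viewed, at most 14 in all, crops included, and the job is handed in when it is done.

```bash
ls; mkdir -p pics
python3 - <<'E'
from plant import *
import cv2,numpy as np
for n in("top","scene"):
    im,d=get_image(n); c=get_calibration(n)
    cv2.imwrite(f"pics/{n}0.png",im[...,::-1]); np.savez(f"{n}0.npz",im=im,d=d,K=c["intrinsics"],T=c["world_from_camera"])
    print(n,c["intrinsics"],c["world_from_camera"],(d>0).mean())
E
```

```text
pics
top [[391.92813351   0.         320.9029778 ]
 [  0.         391.92813351 194.52398945]
 [  0.           0.           1.        ]] [[ 5.38785306e-04 -9.95787972e-01  9.16843791e-02  4.52251613e-01]
 [-9.99718382e-01  1.63882935e-03  2.36742633e-02 -1.09090417e-02]
 [-2.37248017e-02 -9.16713144e-02 -9.95506657e-01  1.09581720e+00]
 [ 0.00000000e+00  0.00000000e+00  0.00000000e+00  1.00000000e+00]] 0.99609765625
scene [[369.21350939   0.         314.2564669 ]
 [  0.         369.21350939 199.46148441]
 [  0.           0.           1.        ]] [[ 0.46221483  0.61151117 -0.64219276  1.12298437]
 [ 0.88656533 -0.33415018  0.31991496 -0.27100473]
 [-0.01895726 -0.71721527 -0.69659377  0.65136558]
 [ 0.          0.          0.          1.        ]] 0.99596484375
```

View pics/top0.png

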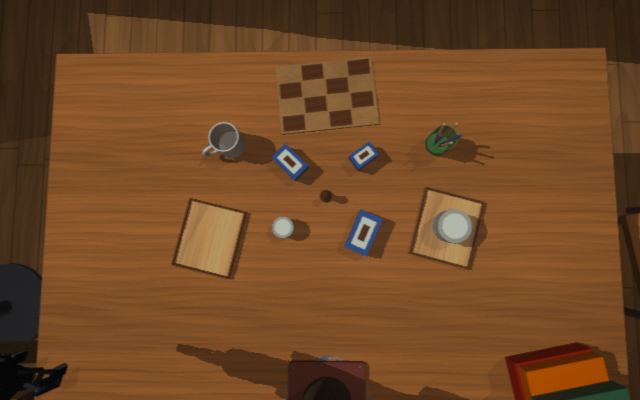

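View pics/scene0.png

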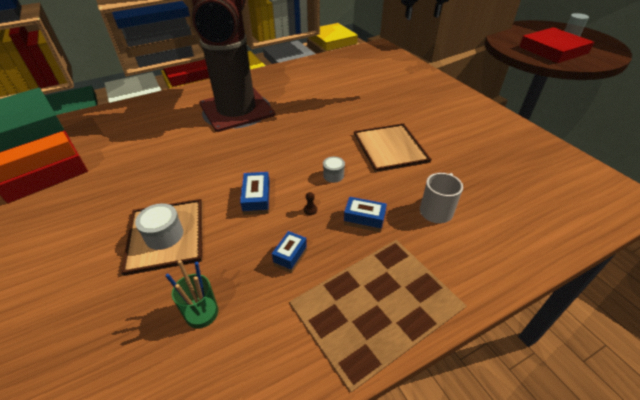

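The top view shows the empty tray at (210,238), the large box at (364,233), the medium at (290,162), the small at (364,155) and the small tin at (283,228). The tin tray and big tin are at (454,226), the pawn at (326,196), the mug at (224,140) and the pot at (442,140).

```bash
cat > vis.py <<'E'
import cv2,numpy as np
def cloud(d,K,T):
    v,u=np.mgrid[:d.shape[0],:d.shape[1]]
    p=np.stack([(u-K[0,2])/K[0,0]*d,(v-K[1,2])/K[1,1]*d,d],-1)
    return p@T[:3,:3].T+T[:3,3]
def rays(uv,K,T,z):
    uv=np.asarray(uv,float).reshape(-1,2)
    r=np.c_[(uv-K[[0,1],[2,2]])/K[0,0],np.ones(len(uv))]@T[:3,:3].T
    return (T[:3,3]+r*((z-T[2,3])/r[:,2])[:,None])[:,:2]
def rect(mask,K,T,z):
    """largest blob -> rectangle on plane z: centre, long, short, yaw of long side"""
    c=max(cv2.findContours(mask.astype(np.uint8),cv2.RETR_EXTERNAL,cv2.CHAIN_APPROX_NONE)[0],key=cv2.contourArea)
    xy=rays(c,K,T,z); (cx,cy),(w,h),a=cv2.minAreaRect((xy*1000).astype(np.float32))
    if h>w: w,h,a=h,w,a+90
    a=(a+90)%180-90
    return cx/1000,cy/1000,w,h,np.radians(a)
E
python3 - <<'E'
import numpy as np,cv2
from vis import *
from plant import *
f=np.load("top0.npz");im,d,K,T=f["im"],f["d"],f["K"],f["T"]
P=cloud(d,K,T);z=P[...,2]
print("table z",np.median(z[250:330,100:500]),z[290:330,250:290].std())
hsv=cv2.cvtColor(im,cv2.COLOR_RGB2HSV)
win=dict(large=(364,233,28),medium=(290,162,26),small=(364,155,22),tin_small=(283,228,20),tin_big=(454,226,26),pawn=(326,196,14),mug=(224,140,30),pot=(442,140,30),tray_boxes=(210,238,50),tray_tins=(448,228,50))
for n,(u,v,r) in win.items():
    w=np.zeros(z.shape,bool);w[v-r:v+r,u-r:u+r]=1
    top=np.percentile(z[w],97)
    if 'tray' in n: lo,zz=0.005,.013
    elif n=='tin_big': lo,zz=.058,.068
    else: lo,zz=max(.036,.0) if n not in('mug','pot') else .07, {'mug':.09,'pot':.085,'pawn':.06}.get(n,.044)
    m=w&(z>lo)
    print(n,"ztop %.3f"%top,np.round(rect(m,K,T,zz),4),m.sum(), "pts mean",P[m].mean(0).round(4))
o=observe();print(o["eef_pos"],o["tcp_rot"],get_calibration("wrist"))
E
```

```text
table z 0.00015526794971976177 0.054765329890848445
large ztop 0.047 [ 4.478000e-01 -9.740000e-02  1.095348e+02  6.397720e+01 -4.157000e-01] 1008 pts mean [ 0.4477 -0.096   0.0618]
medium ztop 0.046 [ 0.6398  0.0999 89.7911 53.9906  0.7847] 663 pts mean [0.6371 0.0988 0.0583]
small ztop 0.046 [ 0.6566 -0.1003 70.8686 46.6216 -0.9497] 444 pts mean [ 0.6548 -0.0995  0.0533]
tin_small ztop 0.047 [ 0.4619  0.1184 53.9155 53.4665 -1.5699] 369 pts mean [0.462  0.1153 0.0672]
tin_big ztop 0.071 [ 0.4658 -0.3306 90.0304 85.3761 -1.5696] 939 pts mean [ 0.4653 -0.3273  0.0789]
pawn ztop 0.057 [ 5.47700e-01  4.20000e-03  1.86626e+01  1.85874e+01 -1.10000e-03] 55 pts mean [0.5434 0.0029 0.1123]
mug ztop 0.089 [ 0.6974  0.2765 96.8045 80.3087  1.5665] 324 pts mean [0.6862 0.2657 0.124 ]
pot ztop 0.108 [ 0.6968 -0.3116 80.5827 71.6596  1.5664] 338 pts mean [ 0.6849 -0.2957  0.1373]
tray_boxes ztop 0.013 [  0.4316   0.3263 190.9411 168.5298  -0.2434] 3946 pts mean [0.432  0.3243 0.0205]
tray_tins ztop 0.069 [  0.4623  -0.3274 195.5829 168.9271  -0.2594] 4160 pts mean [ 0.4611 -0.323   0.0325]
[0.1741642  0.59968571 0.23030624] [-3.13986224e+00 -2.74907871e-04  2.85881618e+00] {'intrinsics': array([[335.13337031,   0.        , 321.76919282],
       [  0.        , 335.13337031, 197.56819333],
       [  0.        ,   0.        ,   1.        ]]), 'world_from_camera': array([[ 0.27843816,  0.9084282 ,  0.31181788,  0.09351238],
       [ 0.9604513 , -0.26256244, -0.09270528,  0.6233305 ],
       [-0.00234443,  0.32529857, -0.94560845,  0.37245773],
       [ 0.        ,  0.        ,  0.        ,  1.        ]])}
```

```bash
cat > act.py <<'E'
from plant import *
import numpy as np
ZT=0.24
def rot(p,yaw):
    c=[]
    for k in(-2,-1,0,1,2):
        y=yaw+k*np.pi
        q=inverse_kinematics(list(p),[np.pi,0,y]) if abs(y)<=np.pi+1e-6 else None
        if q is not None: c.append((abs(q[5]),y))
    return [np.pi,0,min(c)[1]]
def say(t):
    o=observe();print(t,"t%.1f"%o["time_s"],o["eef_pos"].round(4) if hasattr(o["eef_pos"],"round") else o["eef_pos"],"open %.4f"%o["opening"],"grip",o["grasp_force"],"F",np.round(o["ft_force"],1))
def pick(x,y,yaw,z,force=40):
    r=rot((x,y,z),yaw); gripper_to(0.085)
    movep([x,y,ZT],r); move_l([x,y,z+.05],feed=.25)
    hit=move_l([x,y,z],feed=.08,max_force=15); say(f"down hit={hit}")
    gripper_to(0.03,f_grip=force); say("gripped")
    move_l([x,y,ZT],feed=.2); say("lifted")
def place(x,y,yaw,z):
    """z: TCP height at which the object should just touch"""
    r=rot((x,y,z),yaw)
    movep([x,y,ZT],r); move_l([x,y,z+.02],feed=.2)
    hit=move_l([x,y,z-.004],feed=.03,max_force=6); say(f"placed hit={hit}, z expected {z:.4f}")
    gripper_to(0.085); hold(.2)
    move_l([x,y,ZT],feed=.2); hold(.3); say("clear")
def snap(n,cam="top"):
    import cv2
    im,d=get_image(cam);c=get_calibration(cam)
    cv2.imwrite(f"pics/{n}.png",im[...,::-1]);np.savez(n+".npz",im=im,d=d,K=c["intrinsics"],T=c["world_from_camera"])
E
python3 - <<'E'
from act import *
pick(.4478,-.0974,-.4157,.004)
snap("grip1","scene")
E
```

```text
down hit=False t4.6 [ 0.4481 -0.0975  0.0043] open 0.0849 grip 0.0 F [ 0.7 -0.4 -0.3]
gripped t5.0 [ 0.4486 -0.0978  0.0048] open 0.0634 grip 45.18298029899597 F [-0.1 -0.   4. ]
lifted t6.3 [ 0.447  -0.097   0.2385] open 0.0637 grip 44.56448435783386 F [-0.1 -0.4 -2.3]
```

View pics/grip1.png

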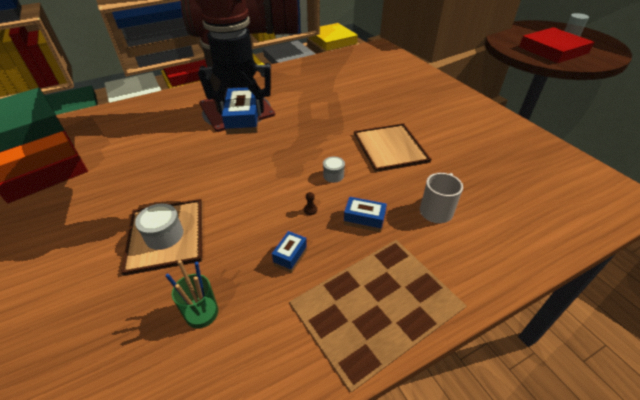

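The scene shows the large box held level between the fingers at (240,105), with everything else untouched. I'll place it now.

```bash
cat > chk.py <<'E'
import numpy as np
from vis import *
def chk(n,z,win,lo):
    f=np.load(n+".npz");d,K,T=f["d"],f["K"],f["T"];Z=cloud(d,K,T)[...,2]
    w=np.zeros(Z.shape,bool);u,v,r=win;w[v-r:v+r,u-r:u+r]=1
    m=w&(Z>lo)&(Z<z+.02);print(n,"ztop %.4f"%np.median(Z[m]),np.round(rect(m,K,T,z),4))
E
python3 - <<'E'
from act import *
from chk import chk
place(.4316,.3263,-.2434,.0125)
pick(.6398,.0999,.7847,.006)
snap("top1");chk("top1",.052,(210,238,45),.035)
E
```

```text
placed hit=True, z expected 0.0125 t9.7 [0.4312 0.3262 0.0127] open 0.0636 grip 45.62295734882355 F [-0.9 -1.4  5. ]
clear t11.9 [0.4313 0.3261 0.2393] open 0.0845 grip 0.0 F [-0.5  0.3  0.5]
down hit=False t15.2 [0.64   0.0999 0.006 ] open 0.0850 grip 0.0 F [-0.1  0.5  0.1]
gripped t15.6 [0.6405 0.1    0.0069] open 0.0545 grip 43.80449116230011 F [0.1 0.5 3.6]
lifted t16.9 [0.6388 0.0998 0.238 ] open 0.0551 grip 43.334582448005676 F [-0.2  0.5 -1.5]
top1 ztop 0.0520 [ 0.412   0.348  61.8537 31.5236 -0.2407]
```

View pics/top1.png

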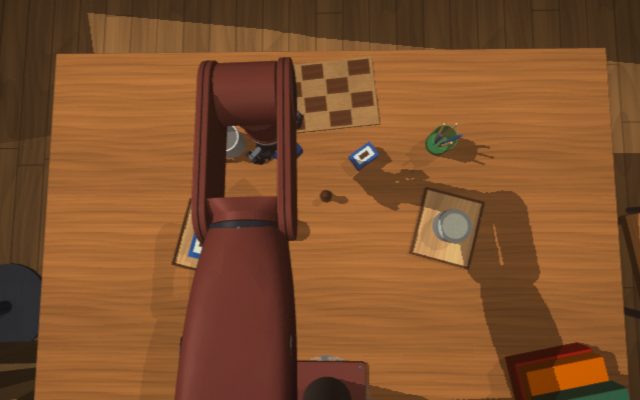

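The arm covers the large box, so only a corner shows at (197,250). I'll swing joint 1 aside with the box held high, measure, then place.

Run:
```python
from act import *
from chk import chk
q=list(observe()["q"]);q[0]-=.55;set_joints(q)
snap("top2");chk("top2",.052,(210,238,50),.035)
```

```text
top2 ztop 0.0519 [  0.4308   0.3243 110.565   68.4342  -0.2455]
```

Run:
```python
from act import *
from chk import chk
place(.4312,.3255,-.2445,.0585)
pick(.6566,-.1003,-.9497,.008)
q=list(observe()["q"]);q[0]-=.2;set_joints(q)
snap("top3");chk("top3",.096,(205,238,50),.08);chk("top3",.044,(283,228,20),.036)
```

```text
placed hit=True, z expected 0.0585 t22.1 [0.4309 0.3253 0.0588] open 0.0544 grip 43.852407932281494 F [-0.4 -0.8  4.8]
clear t24.1 [0.4309 0.3253 0.2391] open 0.0848 grip 0.0 F [-0.7  0.4  0. ]
down hit=False t27.7 [ 0.6568 -0.1003  0.008 ] open 0.0852 grip 0.0 F [-0.3  0.1  0.6]
gripped t28.1 [ 0.6572 -0.1005  0.0088] open 0.0453 grip 42.84692645072937 F [-0.3  0.3  3.1]
lifted t29.4 [ 0.6557 -0.1001  0.238 ] open 0.0458 grip 42.417370676994324 F [ 0.2  0.5 -2.1]
top3 ztop 0.0958 [ 0.4312  0.3236 90.3089 58.9579 -0.223 ]
top3 ztop 0.0442 [ 0.4619  0.1184 53.9325 53.4665 -1.5699]
```

View pics/top3.png

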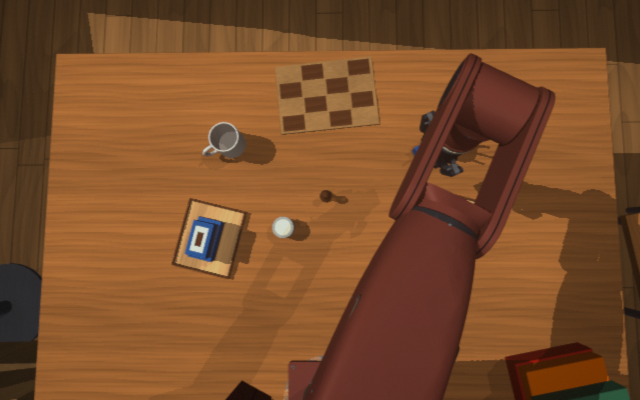

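The top view shows the medium box squarely on the large one at (203,239), with about 2 mm of error. Next: place the small box, then pick and place the tin.

Run:
```python
from act import *
from chk import chk
place(.4312,.3245,-.234,.1045)
chk("top0",.068,(454,226,28),.065)
pick(.4619,.1184,0,.006)
place(.4658,-.3300,0,.0745)
q=list(observe()["q"]);q[0]=.0;set_joints(q)
snap("top4");snap("scene4","scene")
chk("top4",.14,(205,238,50),.12);chk("top4",.112,(454,226,30),.103)
```

```text
placed hit=True, z expected 0.1045 t33.6 [0.4311 0.3244 0.1047] open 0.0453 grip 43.140127658843994 F [-0.3 -0.4  3.4]
clear t35.4 [0.4307 0.3242 0.2388] open 0.0854 grip 0.0 F [0.4 0.6 0.4]
top0 ztop 0.0683 [ 0.4654 -0.3321 86.4368 86.4024  0.6178]
down hit=False t38.1 [0.4622 0.1184 0.0063] open 0.0850 grip 0.0 F [-0.   0.5 -0.2]
gripped t38.5 [0.4627 0.1185 0.0068] open 0.0573 grip 42.88855254650116 F [-0.3  0.7  5.5]
lifted t39.8 [0.461  0.1183 0.2384] open 0.0572 grip 42.85088539123535 F [-0.4 -0.2 -1.5]
placed hit=True, z expected 0.0745 t43.3 [ 0.4656 -0.3299  0.0749] open 0.0573 grip 43.282418847084045 F [-1.   0.9  4.6]
clear t45.2 [ 0.4655 -0.3297  0.239 ] open 0.0849 grip 0.0 F [-0.3 -1.2 -0.2]
top4 ztop 0.1399 [ 0.4323  0.3214 70.7297 52.1852 -0.2229]
top4 ztop 0.1120 [ 0.467  -0.3275 56.8002 56.7663 -0.8014]
```

View pics/top4.png

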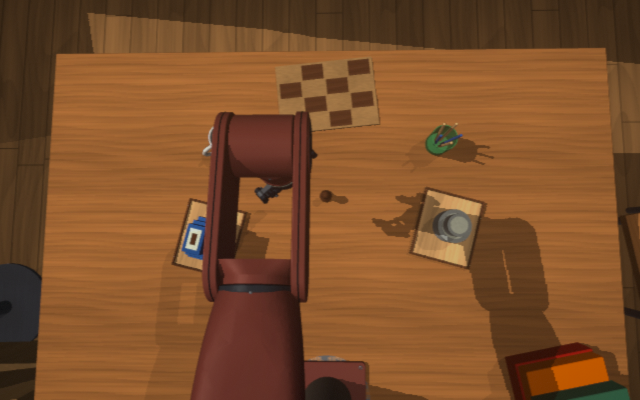

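View pics/scene4.png

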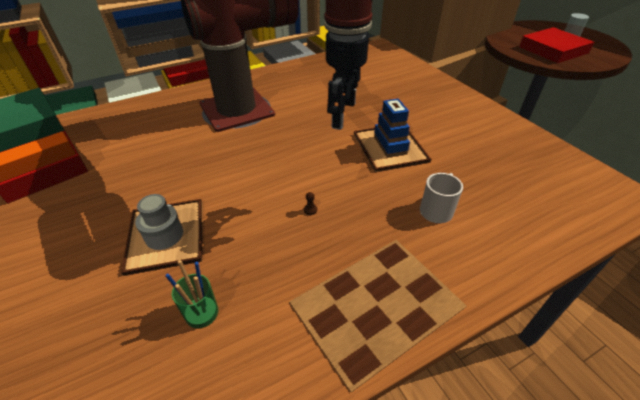

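Both views show the box stack square and upright at (393,128) in the scene view. The tin sits on the big tin at (152,207), about 5 mm off centre, and the bystanders haven't moved. Everything is within tolerance.

```bash
python3 -c "
from plant import *
hold(.5);print(job_done())"
```

```text
the job is handed in; nothing more can be done
None
```

I handed the job in at about 46 s of the 120 s. By my last camera measurements, the three boxes are stacked within about 3 mm of each other on the empty tray, and the small tin is about 5 mm off the big tin's centre (limit 12 mm). The bystanders look unmoved, and no verdict was returned.

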